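# Clamp the pot sherd in its holding jig

### The job

Secure the pot sherd that lies on the cork bed of the quick clamp, only by pushing: with the outside of a finger swing the upright clamp strap over and down until its pad rests on the sherd, then push the cam lever over and fully down onto the strap so that it locks it. The lever must stay up until the strap is down; the sherd must stay where it lies, and the two film cans and the stone nearby must be left alone.

Things in the scene. Friction and masses are not known exactly. Their poses are not given: they have to be found in the camera images.
- clamp: the quick clamp: grey base plate 190 x 85 x 10 mm fixed on the worktop, with a 76 x 70 mm cork bed (top 12 mm up) in its middle. Origin: centre of its underside. x runs along the plate from the lever end (-x) to the strap end (+x), y across, z up. Strap hinge at (62.5, 0, 40) mm, lever hinge at (-62.5, 0, 51) mm, both hinge lines along y; strap and lever swing in the plane y = 0, each towards the other to close.
- strap (a joint): angle of the clamp strap (rad): 0 = down, level, along -x of the clamp over the sherd; pi/2 = upright; more = leaning back, away from the lever. Starts at 1.65 to 2.0. Steel bar 116 mm long from its hinge, 22 wide, 6 thick. Stiff hinge (0.06 N m): it stays where left, so push it all the way. Pushed down and let go it rests on the sherd at about 0.0 to 0.05; the cam presses it the rest of the way.
- strap_hinge (a point): middle of the strap's hinge line, 40 mm above the worktop, between two steel cheeks (outer faces 40 mm apart, 20 mm long along x, tops 49 mm above the worktop)
- strap_tip (a point): middle of the free end of the strap, 116 mm from its hinge
- lever (a joint): angle of the cam lever (rad): 0 = fully down at its stop, level, along +x of the clamp over the strap's end; pi/2 = upright; more = leaning outwards, away from the strap. Starts at 1.55 to 1.85. Stiff hinge (0.10 N m): it stays where left. A roller under it, 18 mm from its hinge, runs on to the end of the strap and presses it down; fully down takes about 3 N on the grip.
- lever_hinge (a point): middle of the lever's hinge line, 51 mm above the worktop, between two steel cheeks (outer faces 40 mm apart, 20 mm long along x, tops 59 mm above the worktop)
- lever_tip (a point): end of the lever, 58 mm from its hinge; the last 22 mm are a black grip 22 mm wide and 9 mm thick, whose top is 57 mm above the worktop when the lever is fully down
- sherd: brown pot sherd 49 x 54 x 14 mm lying loose on the cork bed; origin: centre of its underside, z up
- can_a: black film can with a grey lid, 34 mm across, 51 mm tall, standing beside the clamp; origin: centre of its underside
- can_b: white film can with a grey lid, 34 mm across, 51 mm tall, standing beside the clamp; origin: centre of its underside
- lump: dark stone 37 x 48 x 27 mm lying beside the clamp; origin: centre of its underside
- strap_pad (a point): middle of the strap's underside, 62.5 mm from the hinge line, where a sprung black rubber pad 22 mm across hangs below it (1000 N/m, 7 mm travel; it reaches 14.5 mm below this point when free)
There are look-alikes about, which are no part of the job. Leave any blue or red look-alike of the sherd alone. Of the things shaped like the clamp, the grey one is meant.

How it is judged (in metres and radians):
On the way, in this order (a step that is already met when the one before it is completed fails the run):
1. the strap is down on the sherd while the lever is still up (value of joint strap below 0.13 rad and value of joint lever above 0.8 rad), for 0.2 s.
2. the lever is fully down (value of joint lever below 0.12 rad), for 0.2 s.
At the end, for the whole second after the job is handed in: The strap is down (below 0.06 rad) with its pad pressing on the sherd (more than 0.3 N), the lever is fully down (below 0.12 rad), the sherd lies still within 10 mm of where it lay, and the film cans and the stone are within 20 mm of where they were (value of joint strap below 0.06 rad and value of joint lever below 0.12 rad and contact force between strap and sherd above 0.3 N and distance of sherd from where it was at the start of the episode below 0.01 m and linear speed of sherd below 0.02 m/s and distance of each of can_a, can_b, lump from where it was at the start of the episode below 0.02 m); the robot touches nothing.
It fails at once if the lever is pushed down before the strap is down (value of joint lever below 0.8 rad and value of joint strap above 0.2 rad).
It fails at once if the sherd is lifted or shifted by more than 15 mm (distance of sherd from where it was at the start of the episode above 0.015 m).
It fails at once if a film can or the stone is moved by more than 20 mm or tipped (distance of any of can_a, can_b, lump from where it was at the start of the episode above 0.02 m or angle between any of can_a, can_b's own z axis and vertical above 0.5 rad or angle between lump's own z axis and vertical above 0.7 rad).
It also fails if it takes over 48 s, if anything falls off the work surface, if the arm or the gripper's body presses on something with over 40 N, if the wrist force passes 120 N, or if a joint passes its speed limit or range.

### The arm

A 6-joint arm with a two-finger parallel gripper is mounted at the origin on the work surface; the furniture and walls round the work are solid. World frame = base frame: x ahead of the robot, y to its left, z up, the work surface at z = 0. Lengths are in mm, angles in rad, forces in N, time in s.
With the tool pointing down it reaches from about 400 to 925 mm from the base axis. Payload 12.5 kg.
Tool frame: the origin (TCP) lies at the very end of the fingers, on their centre line; the grasp point (between the pads) lies 19 mm behind it; z points along the fingers, y is the line along which they close (so a half turn about z gives the same grasp; the last joint's range is limited). The gripper opens to 95 mm and grips with 3 to 60 N. Pads are 20 mm wide; open, the fingers measure 119 mm over their backs; the gripper's body (75 mm by 180 mm) begins 59 mm behind the grasp point.
Start: joints at [1.129, 0.491, 1.559, -0, 1.092, -0.106], TCP at [205.938, 590.119, 180.261] pointing down, gripper open.
Joint ranges: [-3.1, 3.1], [-0.84, 2.19], [0.05, 2.79], [-1.13, 4.28], [0.06, 2.93], [-2.69, 2.69]. Speed limits (rad/s): [2.22, 2.22, 2.79, 3.14, 3.14, 3.14].

### API

Orientations are given as [roll, pitch, yaw] about the fixed x, y, z axes, in that order (R = Rz(yaw) Ry(pitch) Rx(roll)).
In Python, from cell import state, imaging, env, spot_in, mark_of gives the robot as it stands. The module is installed in compiled form; this text tells all that it offers.
- The arm moves only by the tool step_arm, never from a script. Its argument "increments" is a list of rows, each an object with "slide": the shift along the tool's x, y, z in m, a list of three; "roll": the turn about the tool's z in rad. A call has 1 to 5 rows; each row is the pose to reach, as a shift and turn from the pose commanded when the call began, along the tool's axes at that moment; what a row does not reach only later rows make up. A row lasts 1/8 s, in which the tool goes at most 62.5 mm and 10.7 degrees, less where a joint would pass 70% of its speed; a pose out of reach is approached as far as the arm can. A call with a gripper value outside its range is refused whole. "fingers" is the opening, from 0 (shut) to 1 (fully open), set as the call begins (left out, the last holds). The fingers move at their own pace and stop on an object; the grip force is fixed at half the most. Time passes only in rows, so rows that repeat a pose let the fingers close. It gives the time, the measured TCP pose, the force, the opening and the grip force at its end, in the units of the state.
- state(): the state, without advancing time (a new reading comes with each control period).
- imaging.read_camera(name): name is "scene" or "top" or "wrist"; returns a dict with "color" (400x640x3 uint8, red, green, blue), "z_map" (400x640 float32, mm along the optical axis (not along the pixel's ray), 0 where there is no reading), "intrinsics" (3x3 intrinsics, pixels), "distortion" ([k1, k2, p1, p2, k3] as OpenCV has them; the pictures are not rectified), "camera_from_world" (4x4, takes a point from world to camera coordinates). Camera axes: x right, y up, looking along -z (the intrinsics and any distortion apply to the point x, -y, -z); pixel columns grow to the right and rows downward; lengths in mm; the calibration is good to about 2 mm. A picture is of the moment at which its call begins.
- env.job_done(): hands the job in; it is judged then, once.
Trained networks look in the newest picture that a camera, given by its name, has taken for a name from the list of things; names that differ only in an ending like _2 or _b are one class to them, and where a whole thing is asked for, a point or a joint stands for the part that bears it (a point fixed in the world has none). Each returns a list of dicts, best first, with "confidence" (0 to 1); they miss things now and then, are a little off and sometimes report something else, mostly with a low value. They report only what shows in the picture. A call takes as long as a camera call. They do not tell look-alikes from the thing itself.
- spot_in(camera, target): "bbox" ([left, top, right, bottom] in pixels, round what is visible of it).
- mark_of(camera, target): "uv" ([column, row] in pixels: a listed point, or the origin of a listed thing).
The state is a dict: "t": time; "joints": joint angles; "qvel": joint speeds; "tau": joint torques, N m; "eef_pos": TCP position; "tcp_rot": TCP orientation; "ft_force": force on the tool from outside, world axes, zero at the start; "moment": the same for the moment, N m; "opening": opening from 0.0 (shut) to 1.0 (fully open); "grip_force": force on a finger pad.
Only numpy, scipy, OpenCV 4.12 (cv2) and the standard library are available. Lean on these libraries where they do the work, as an engineer would, in place of code of your own. Each camera call takes 0.05 s, during which the arm holds its last target. There are 200 camera calls.

## Working session

There is one attempt and no reset: what is moved stays moved. The work goes in short steps, Python scripts to look and compute and a tool call to move; the robot and the scene stay as the last step left them, time stands still between calls to the robot, and variables do not carry over. Pictures are saved under pics/ and viewed, at most 10 in all, crops included, and the job is handed in when it is done.

Besides the shell and the picture viewer there is one more tool, called in YAML: its name, and indented under it one key for each argument. step_arm: Moves the arm, as the interface text tells. Its arguments: {"type":"object","properties":{"increments":{"type":"array"},"fingers":{"type":"number"}},"required":["increments"]}

```bash
mkdir -p pics; cat > h.py <<'E'
import numpy as np, cv2
from cell import state, imaging, env, spot_in, mark_of
def px2w(c,uv,z=None,depth=None):
    K=np.array(c["intrinsics"],float);D=np.array(c["distortion"],float);T=np.array(c["camera_from_world"],float)
    n=cv2.undistortPoints(np.array([[uv]],float),K,D)[0,0]
    d=np.array([n[0],-n[1],-1.]);R=T[:3,:3];o=-R.T@T[:3,3];dw=R.T@d
    if z is not None: s=(z-o[2])/dw[2]
    else:
        s=depth if depth else c["z_map"][int(round(uv[1])),int(round(uv[0]))]
    return o+s*dw
def w2px(c,P):
    T=np.array(c["camera_from_world"],float);p=T[:3,:3]@np.array(P,float)+T[:3,3]
    q=np.array([[p[0],-p[1],-p[2]]]);
    return cv2.projectPoints(q,np.zeros(3),np.zeros(3),np.array(c["intrinsics"],float),np.array(c["distortion"],float))[0][0,0]
def save(c,n,crop=None,s=1):
    im=c["color"][...,::-1]
    if crop: l,t,r,b=crop; im=im[t:b,l:r]
    cv2.imwrite("pics/"+n,cv2.resize(im,None,fx=s,fy=s,interpolation=cv2.INTER_CUBIC))
E
python3 - <<'E'
from h import *
for n in ["top","scene"]:
    c=imaging.read_camera(n); save(c,n+"0.png")
    for t in ["clamp","strap","lever","sherd","can_a","lump"]:
        print(n,t,[(np.round(b["bbox"]).tolist(),round(b["confidence"],2)) for b in spot_in(n,t)])
    for t in ["clamp","strap_hinge","strap_tip","lever_hinge","lever_tip","sherd","can_a","can_b","lump"]:
        print(n,t,[(np.round(b["uv"],1).tolist(),round(b["confidence"],2),np.round(px2w(c,b["uv"])).tolist()) for b in mark_of(n,t)])
print(state())
E
```

```text
top clamp [([186.0, 183.0, 250.0, 289.0], 0.78), ([348.0, 157.0, 428.0, 261.0], 0.77), ([426.0, 209.0, 453.0, 229.0], 0.71), ([394.0, 230.0, 426.0, 249.0], 0.6)]
top strap [([394.0, 228.0, 429.0, 251.0], 0.63)]
top lever [([198.0, 194.0, 218.0, 230.0], 0.71), ([373.0, 156.0, 382.0, 174.0], 0.46)]
top sherd [([287.0, 195.0, 317.0, 220.0], 0.92), ([369.0, 193.0, 400.0, 214.0], 0.7), ([388.0, 286.0, 415.0, 317.0], 0.6)]
top can_a [([412.0, 156.0, 437.0, 179.0], 0.62), ([336.0, 218.0, 357.0, 245.0], 0.58)]
top lump [([426.0, 211.0, 453.0, 230.0], 0.69)]
top clamp [([385.0, 206.6], 0.93, [577.0, -83.0, 23.0]), ([216.6, 235.3], 0.57, [493.0, 218.0, 43.0])]
top strap_hinge [([402.9, 233.4], 0.9, [516.0, -104.0, 105.0]), ([220.4, 264.6], 0.77, [441.0, 204.0, 46.0]), ([385.3, 207.4], 0.25, [576.0, -84.0, 23.0])]
top strap_tip [([422.6, 247.6], 0.87, [489.0, -129.0, 147.0]), ([209.0, 204.6], 0.77, [545.0, 237.0, 54.0])]
top lever_hinge [([207.8, 196.0], 0.77, [560.0, 240.0, 59.0]), ([380.6, 169.8], 0.75, [638.0, -67.0, 53.0]), ([409.8, 239.6], 0.31, [506.0, -116.0, 108.0])]
top lever_tip [([38
[... 2020 characters left out ...]
.1], 0.56, [554.0, -196.0, 21.0])]
{'t': 1.6, 'joints': array([ 1.12939783e+00,  4.90891400e-01,  1.55890532e+00,  3.02059393e-05,
        1.09172703e+00, -1.05591235e-01]), 'qvel': array([ 0.0009503 , -0.00078249,  0.00078762, -0.00018261,  0.00100689,
       -0.00183351]), 'tau': array([ 8.17225955e-04, -6.12460542e+01, -2.58428925e+01,  6.92897779e-02,
        4.45717305e-02,  1.57949779e-05]), 'eef_pos': array([205.92726545, 590.11197806, 180.26445178]), 'tcp_rot': array([ 3.14152131e+00, -1.93949825e-05,  2.80577147e+00]), 'ft_force': array([-0.45303212, -0.4416683 , -0.92304784]), 'moment': array([-0.03728327, -0.02516288,  0.00448666]), 'grip_force': 0.0, 'opening': 1.000198200859887}
```

```bash
python3 - <<'E'
import cv2,numpy as np
a=cv2.imread("pics/top0.png");b=cv2.imread("pics/scene0.png")
cv2.imwrite("pics/m1.png",np.vstack([cv2.resize(a[140:330,170:470],None,fx=2.6,fy=1.5*1.0*2.6/1.5)[:,:780],])[:494])
cv2.imwrite("pics/m2.png",cv2.resize(b[160:320,220:460],None,fx=3.3,fy=3.3,interpolation=cv2.INTER_CUBIC))
E
```

```text
(no output)
```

View pics/m1.png

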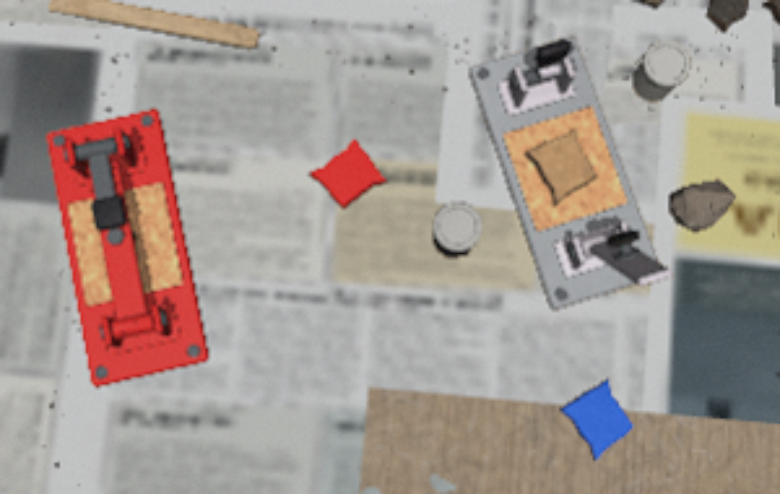

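View pics/m2.png

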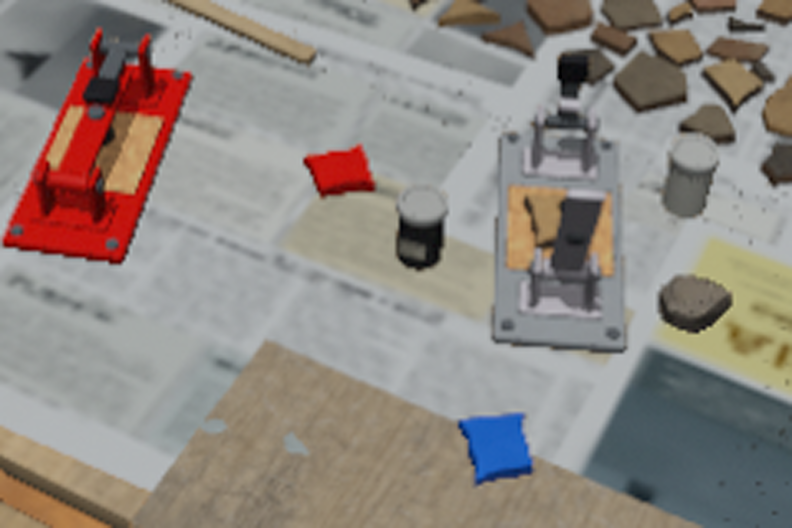

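Grey clamp is at top (385,207), with its upright strap at about (412,240) and lever at (380,163). Look-alikes are the red clamp (217,235), already closed, the red sherd (306,207) and the blue sherd (398,301). The brown sherd on the cork is at (381,204). Both crops confirm that the grey clamp is the one I want. Next I'll fit its pose.

```bash
cat > fit.py <<'E'
from h import *
def cloud(n):
    c=imaging.read_camera(n); Z=c["z_map"]; v,u=np.mgrid[0:400,0:640]
    K=np.array(c["intrinsics"],float);D=np.array(c["distortion"],float);T=np.array(c["camera_from_world"],float)
    nn=cv2.undistortPoints(np.stack([u.ravel(),v.ravel()],1).astype(float)[:,None],K,D)[:,0]
    d=np.stack([nn[:,0],-nn[:,1],-np.ones(len(nn))],1)*Z.reshape(-1,1)
    P=(d-T[:3,3])@T[:3,:3]; P[Z.ravel()==0]=np.nan
    return c,P
E
python3 - <<'E'
from fit import *
c,P=cloud("top"); c2,P2=cloud("scene")
for c_,p in ((c,P),(c2,P2)):
    col=c_["color"].reshape(-1,3).astype(int)
    m=(abs(p[:,0]-575)<140)&(abs(p[:,1]+88)<140)
    grey=(col.max(1)-col.min(1)<25)&(p[:,2]>6)&(p[:,2]<15)&m
    print(m.sum(),grey.sum(),"table z",np.nanmedian(p[m&(p[:,2]<5),2]))
    mask=grey.reshape(400,640).astype(np.uint8)
    n,l,s,_=cv2.connectedComponentsWithStats(mask); k=1+np.argmax(s[1:,4]); q=p[(l==k).ravel()]
    r=cv2.minAreaRect(q[:,:2].astype(np.float32)); print(r, np.round(cv2.boxPoints(r)))
np.save("P.npy",np.vstack([P,P2]))
E
```

```text
21126 2185 table z 0.4559643795044668
((583.6465454101562, -87.04435729980469), (189.81231689453125, 85.56027221679688), 22.785499572753906) [[ 480.  -84.]
 [ 513. -163.]
 [ 688.  -90.]
 [ 655.  -11.]]
12939 1567 table z 0.12210220262278303
((582.7667236328125, -89.71245574951172), (191.6797332763672, 85.1966781616211), 22.78655242919922) [[ 478.  -88.]
 [ 511. -166.]
 [ 688.  -92.]
 [ 655.  -13.]]
```

```bash
cat > clampf.py <<'E'
import numpy as np
C=np.array([583.2,-88.4]);cx=np.array([-.9219,-.3873]);cy=np.array([.3873,-.9219])
def tocl(p): q=p[:,:2]-C; return np.stack([q@cx,q@cy,p[:,2]],1)
E
python3 - <<'E'
from clampf import *
P=np.load("P.npy");P=P[~np.isnan(P[:,0])];q=tocl(P)
s=q[(q[:,0]>45)&(q[:,0]<150)&(abs(q[:,1])<18)&(q[:,2]>60)]
print(len(s),s.min(0),s.max(0)); 
for z in range(60,170,12):
    t=s[abs(s[:,2]-z)<6]
    if len(t):print(z,len(t),np.percentile(t[:,0],[2,50,98]).round(1),np.percentile(t[:,1],[2,98]).round(1))
l=q[(q[:,0]<-45)&(q[:,0]>-110)&(abs(q[:,1])<18)&(q[:,2]>70)]
for z in range(70,120,10):
    t=l[abs(l[:,2]-z)<5]
    if len(t):print("L",z,len(t),np.percentile(t[:,0],[2,50,98]).round(1),np.percentile(t[:,1],[2,98]).round(1))
E
```

```text
582 [ 63.29101312 -12.19302005  60.33613694] [104.29229364  11.84874488 151.00007134]
60 23 [66.5 72.  74.9] [-11.6   9.2]
72 49 [68.1 73.9 78.2] [-11.6  11.2]
84 39 [72.2 78.9 82.4] [-11.6  10.5]
96 54 [63.7 83.6 90. ] [-11.9  10.7]
108 145 [66.  80.2 90.9] [-11.2  10. ]
120 76 [70.8 90.  95.1] [-11.9   9.7]
132 71 [90.  95.1 99.4] [-11.7  10.8]
144 118 [ 94.7 100.6 103.3] [-11.2  10.3]
156 7 [ 97.9  99.2 102.3] [-11.5   6.8]
L 70 46 [-64.1 -58.5 -54.5] [-8.1  6.5]
L 80 31 [-63.  -60.9 -59. ] [-5.7  7.5]
L 90 40 [-63.3 -60.  -57.5] [-11.6  10.7]
L 100 63 [-67.5 -60.4 -57.6] [-11.8  10.2]
L 110 85 [-68.2 -63.5 -59.1] [-10.7  10.3]
```

step_arm:
  increments:
    - {"slide": [-0.055,-0.029,0],"roll": -0.15}
    - {"slide": [-0.11,-0.058,0],"roll": -0.3}
    - {"slide": [-0.165,-0.087,0],"roll": -0.45}
    - {"slide": [-0.22,-0.116,0],"roll": -0.6}
    - {"slide": [-0.26,-0.16,0],"roll": -0.733}
  fingers: 0

```text
t: 2.33
eef_pos: [400.4, 351.9, 180.2]
tcp_rot: [3.141, 0.001, -2.74]
ft_force: [0.2, -0.3, -0.9]
opening: 0.532
grip_force: 0.0
```

step_arm:
  increments:
    - {"slide": [0.017,-0.057,0],"roll": 0}
    - {"slide": [0.034,-0.114,0],"roll": 0}
    - {"slide": [0.051,-0.171,0],"roll": 0}
    - {"slide": [0.068,-0.228,0],"roll": 0}
    - {"slide": [0.085,-0.285,0],"roll": 0}

```text
t: 2.95
eef_pos: [430.6, 55.8, 180.5]
tcp_rot: [-3.141, 0.001, -2.744]
ft_force: [0.8, 0.3, -0.4]
opening: 0.027
grip_force: 0.0
```

step_arm:
  increments:
    - {"slide": [0.014,-0.048,0],"roll": 0}
    - {"slide": [0.028,-0.096,0],"roll": 0}
    - {"slide": [0.042,-0.144,0],"roll": 0}
    - {"slide": [0.057,-0.192,0],"roll": 0}
    - {"slide": [0.057,-0.192,0],"roll": 0}

```text
t: 3.58
eef_pos: [452.5, -144.1, 180.1]
tcp_rot: [-3.141, 0.0, -2.748]
ft_force: [-0.3, 1.3, -0.7]
opening: 0.003
grip_force: 0.0
```

```bash
cat >> clampf.py <<'E'
def rep():
    from cell import state
    s=state(); print("t",round(s["t"],2),"clamp xyz",tocl(s["eef_pos"][None])[0].round(1),"rot",s["tcp_rot"].round(3),"F",s["ft_force"].round(1),"op",round(s["opening"],2),s["joints"].round(2))
E
python3 -c "
from clampf import *;rep()"
```

```text
t 3.58 clamp xyz [142.1   0.7 180.1] rot [-3.141  0.    -2.748] F [-0.3  1.3 -0.7] op 0.0 [-0.45  0.28  1.91 -0.    0.95 -2.41]
```

step_arm:
  increments:
    - {"slide": [0,0,0.03],"roll": 0}
    - {"slide": [0,0,0.06],"roll": 0}
    - {"slide": [-0.015,0,0.06],"roll": 0}
    - {"slide": [-0.025,0,0.06],"roll": 0}
    - {"slide": [-0.025,0,0.06],"roll": 0}

```text
t: 4.2
eef_pos: [476.6, -131.2, 121.2]
tcp_rot: [-3.14, 0.001, -2.743]
ft_force: [-0.6, 0.3, -0.0]
opening: 0.004
grip_force: 0.0
```

step_arm:
  increments:
    - {"slide": [-0.01,0,0],"roll": 0}
    - {"slide": [-0.02,0,0],"roll": 0}
    - {"slide": [-0.03,0,0],"roll": 0}
    - {"slide": [-0.041,0,0],"roll": 0}
    - {"slide": [-0.041,0,0],"roll": 0}

```text
t: 4.82
eef_pos: [513.7, -115.6, 120.1]
tcp_rot: [3.141, 0.0, -2.744]
ft_force: [0.4, -0.4, -0.2]
opening: 0.003
grip_force: 0.0
```

```bash
python3 - <<'E'
from clampf import *;rep()
from fit import *
c,P=cloud("scene"); save(c,"s1.png",(340,140,460,280),4)
c,P=cloud("top"); im=c["color"][140:280,330:470,::-1]
a=cv2.imread("pics/s1.png"); b=cv2.resize(im,(400,560*400//560)); b=cv2.resize(im,None,fx=2.2,fy=2.2)
h=np.zeros((560,308,3),np.uint8);h[:308]=b;cv2.imwrite("pics/s1.png",np.hstack([a,h])[:, :788])
E
```

```text
t 4.83 clamp xyz [ 74.6  -1.8 120.1] rot [ 3.141  0.    -2.744] F [ 0.4 -0.4 -0.2] op 0.0 [-0.35  0.43  1.87  0.    0.85 -2.32]
```

View pics/s1.png

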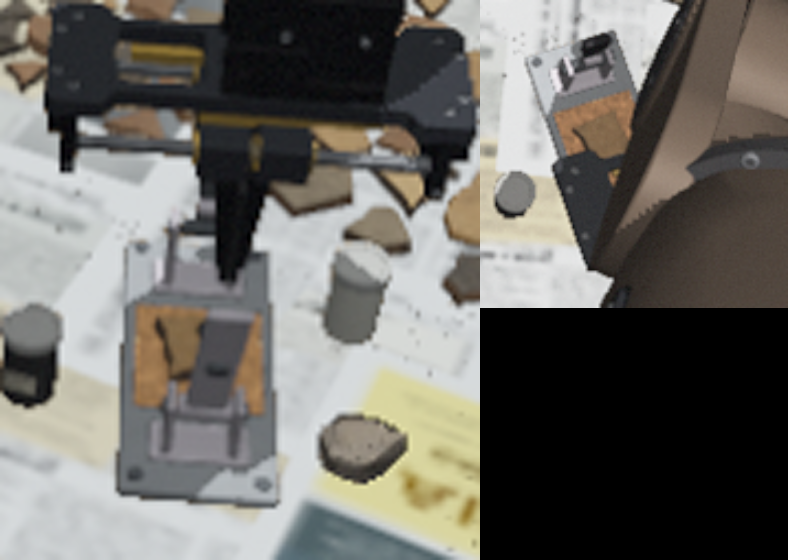

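```bash
python3 - <<'E'
from h import *; from clampf import *
c=imaging.read_camera("scene"); T=np.array(c["camera_from_world"]); print("cam",(-T[:3,:3].T@T[:3,3]).round())
s=state(); f=lambda p:((w2px(c,p)-[340,140])*4).round()
print("tcp",f(s["eef_pos"]))
W=lambda x,z,y=0:[*(C+x*cx+y*cy),z]
for th in (1.91,1.57,1.2,.8,.4,0): print(th,f(W(62.5-116*np.cos(th),40+116*np.sin(th))))
print("hinge",f(W(62.5,40)),"ltip",f(W(-62.5,109)))
print([ (np.round((np.array(b["uv"])-[340,140])*4),b["confidence"]) for b in mark_of("scene","strap_tip")])
d=c["z_map"]
for u,v in ((230,320),(222,370),(228,270)):
    print(u,v,tocl(px2w(c,(340+u/4,140+v/4))[None]).round())
E
```

```text
cam [ -99. -287.  754.]
tcp [217. 315.]
1.91 [229. 311.]
1.57 [229. 242.]
1.2 [226. 196.]
0.8 [219. 181.]
0.4 [211. 202.]
0 [202. 251.]
hinge [202. 406.] ltip [216. 147.]
[(array([-340.,  155.]), 0.76), (array([223., 306.]), 0.74)]
230 320 [[103.   1. 146.]]
222 370 [[ 93.   3. 101.]]
228 270 [[ 86.  -2. 160.]]
```

```bash
python3 - <<'E'
from h import *; from clampf import *; from fit import cloud
rep()
c,P=cloud("scene"); w,_=cloud("wrist")
q=tocl(P).reshape(400,640,3)
for v in range(196,222,2): print(v,[tuple(q[v,u].round().astype(int)) for u in (394,396,398,400)])
a=cv2.resize(c["color"][150:240,360:440,::-1],None,fx=5,fy=5,interpolation=cv2.INTER_NEAREST)
b=cv2.resize(w["color"][...,::-1],(400,250)); h=np.zeros((450,400,3),np.uint8);h[:250]=b
cv2.imwrite("pics/s2.png",np.hstack([a,h]))
E
```

```text
t 5.03 clamp xyz [ 75.5  -1.9 120.1] rot [ 3.141 -0.    -2.745] F [0.2 0.5 0.1] op 0.01 [-0.35  0.43  1.87  0.    0.85 -2.32]
196 [(np.int64(87), np.int64(-10), np.int64(189)), (np.int64(88), np.int64(-7), np.int64(191)), (np.int64(89), np.int64(-4), np.int64(192)), (np.int64(86), np.int64(0), np.int64(190))]
198 [(np.int64(86), np.int64(-10), np.int64(184)), (np.int64(90), np.int64(-7), np.int64(188)), (np.int64(89), np.int64(-3), np.int64(187)), (np.int64(89), np.int64(1), np.int64(188))]
200 [(np.int64(86), np.int64(-9), np.int64(178)), (np.int64(87), np.int64(-6), np.int64(181)), (np.int64(87), np.int64(-2), np.int64(181)), (np.int64(89), np.int64(1), np.int64(182))]
202 [(np.int64(88), np.int64(-9), np.int64(176)), (np.int64(88), np.int64(-5), np.int64(177)), (np.int64(86), np.int64(-1), np.int64(175)), (np.int64(88), np.int64(2), np.int64(176))]
204 [(np.int64(88), np.int64(-8), np.int64(171)), (np.int64(88), np.int64(-5), np.int64(171)), (np.int64(85), np.int64(-1), np.int64(169)), (np.int64(87), np.int64(3), np.int64(171))]
206 [(np.int64(90), np.int64(-8), np.int64(168)), (n
[... 724 characters left out ...]
t64(12)), (np.int64(-49), np.int64(16), np.int64(11)), (np.int64(-51), np.int64(21), np.int64(9)), (np.int64(-49), np.int64(25), np.int64(11))]
216 [(np.int64(-47), np.int64(12), np.int64(6)), (np.int64(-44), np.int64(16), np.int64(10)), (np.int64(-44), np.int64(20), np.int64(10)), (np.int64(-45), np.int64(25), np.int64(9))]
218 [(np.int64(101), np.int64(-6), np.int64(147)), (np.int64(100), np.int64(-2), np.int64(148)), (np.int64(102), np.int64(1), np.int64(149)), (np.int64(101), np.int64(5), np.int64(149))]
220 [(np.int64(100), np.int64(-5), np.int64(142)), (np.int64(102), np.int64(-2), np.int64(144)), (np.int64(103), np.int64(2), np.int64(146)), (np.int64(103), np.int64(5), np.int64(146))]
```

View pics/s2.png

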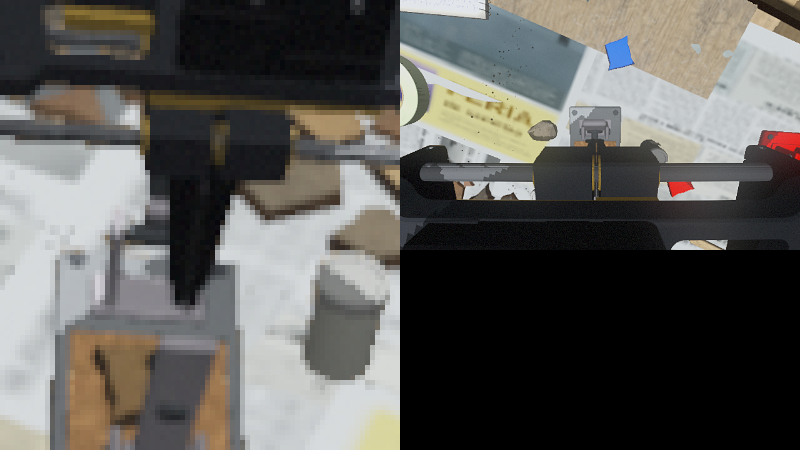

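The fingers went over the strap without touching it. The depth map puts the fingertips at z≈157, about 36 mm above the reported TCP of 120, and the strap hasn't moved. I'll back off and measure the finger outline before pushing.

step_arm:
  increments:
    - {"slide": [0,0,-0.02],"roll": 0}
    - {"slide": [0,0,-0.045],"roll": 0}
    - {"slide": [0.035,0,-0.045],"roll": 0}
    - {"slide": [0.07,0,-0.045],"roll": 0}
    - {"slide": [0.07,0,-0.045],"roll": 0}

```text
t: 5.75
eef_pos: [447.0, -143.5, 165.5]
tcp_rot: [3.141, -0.0, -2.746]
ft_force: [0.7, -0.4, 0.2]
opening: 0.005
grip_force: 0.0
```

```bash
cat > prof.py <<'E'
from h import *; from clampf import *; from fit import cloud
def prof():
    rep(); s=state(); t=tocl(s["eef_pos"][None])[0]
    for n in ("scene","wrist"):
        c,P=cloud(n); q=tocl(P)-t; q=q[~np.isnan(q[:,0])]
        print(n,"tcp px",w2px(c,s["eef_pos"]).round(),"tip(+36) px",w2px(c,s["eef_pos"]+[0,0,36]).round())
        for z in range(-10,150,10):
            a=q[(abs(q[:,2]-z)<5)&(abs(q[:,0])<60)&(abs(q[:,1])<100)]
            if len(a)>3: print(z,len(a),"x",np.percentile(a[:,0],[2,50,98]).round(),"y",np.percentile(a[:,1],[2,50,98]).round())
    return c
E
python3 - <<'E'
from prof import *
w=prof(); c=imaging.read_camera("scene")
a=cv2.resize(c["color"][130:250,350:450,::-1],None,fx=4,fy=4)
b=cv2.resize(w["color"][100:300,220:420,::-1],None,fx=2,fy=2); h=np.zeros((480,400,3),np.uint8);h[:400]=b
cv2.imwrite("pics/s3.png",np.hstack([a,h]))
E
```

```text
t 5.75 clamp xyz [146.9  -2.  165.5] rot [ 3.141 -0.    -2.746] F [ 0.7 -0.4  0.2] op 0.01 [-0.45  0.29  1.94  0.    0.91 -2.42]
scene tcp px [398. 230.] tip(+36) px [400. 215.]
40 25 x [ 8. 11. 13.] y [-4.  0.  4.]
50 41 x [ 9. 12. 14.] y [-8.  1.  8.]
60 52 x [ 7. 12. 14.] y [-8. -0.  9.]
70 63 x [ 1. 12. 14.] y [-10.  -0.  10.]
80 59 x [-2. 12. 14.] y [-10.   0.   9.]
90 61 x [ 8. 12. 15.] y [-11.  -0.  10.]
100 8 x [11. 12. 14.] y [3. 4. 6.]
110 31 x [-10.  34.  36.] y [-81. -23.  81.]
120 316 x [-23.  35.  37.] y [-79.  -5.  80.]
130 703 x [-24.  30.  37.] y [-77.  -5.  78.]
140 470 x [-19.  24.  36.] y [-86. -13.  85.]
wrist tcp px [317. 220.] tip(+36) px [317. 239.]
30 4 x [ 8.  9. 10.] y [-1.  2.  6.]
40 105 x [ 8. 10. 10.] y [-3.  2.  7.]
50 167 x [ 8. 10. 10.] y [-5.  2.  9.]
60 103 x [ 8.  9. 10.] y [-1.  2.  5.]
70 80 x [ 8.  9. 10.] y [-0.  2.  5.]
80 67 x [-11.   8.   9.] y [1. 2. 3.]
90 118 x [-12.  -8.  -2.] y [1. 2. 3.]
100 25 x [-8. -5. -3.] y [0. 4. 4.]
110 746 x [-29.  13.  33.] y [-76. -72.  77.]
120 5662 x [-23.  29.  34.] y [-77.  -6.  81.]
130 19024 x [11. 27. 34.] y [-73.   1.  77.]
140 12217 x [18. 26. 33.] y [-72.  -0.  75.]
```

View pics/s3.png

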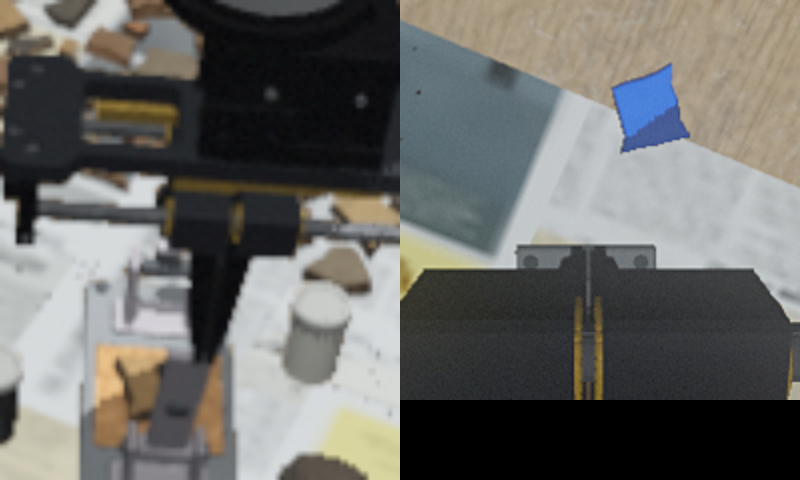

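Both the scene and wrist depth agree that the real fingertips are about 35 mm above the reported TCP, while x and y agree. I'll correct for it by commanding reported z = real z − 35. Now I'll descend behind the strap and push.

step_arm:
  increments:
    - {"slide": [0,-0.002,0.04],"roll": 0}
    - {"slide": [0,-0.002,0.08],"roll": 0}
    - {"slide": [-0.015,-0.002,0.08],"roll": 0}
    - {"slide": [-0.025,-0.002,0.08],"roll": 0}
    - {"slide": [-0.03,-0.002,0.08],"roll": 0}

```text
t: 6.52
eef_pos: [478.6, -132.9, 86.5]
tcp_rot: [-3.14, 0.002, -2.743]
ft_force: [-0.7, -0.1, 1.4]
opening: 0.004
grip_force: 0.5
```

step_arm:
  increments:
    - {"slide": [-0.01,0,0],"roll": 0}
    - {"slide": [-0.02,0,0],"roll": 0}
    - {"slide": [-0.03,0,0],"roll": 0}
    - {"slide": [-0.041,0,0],"roll": 0}
    - {"slide": [-0.041,0,0],"roll": 0}

```text
t: 7.15
eef_pos: [515.5, -117.0, 85.1]
tcp_rot: [-3.142, 0.0, -2.744]
ft_force: [-1.3, -0.3, 0.8]
opening: 0.004
grip_force: 0.0
```

```bash
cat > look.py <<'E'
from prof import *
def look(name,x0,x1,z0,box=None):
    rep()
    c,P=cloud("scene"); q=tocl(P); s=q[(q[:,0]>x0)&(q[:,0]<x1)&(abs(q[:,1])<14)&(q[:,2]>z0)]
    for z in range(z0,170,8):
        t=s[abs(s[:,2]-z)<4]
        if len(t):print(z,len(t),"x",np.percentile(t[:,0],[2,50,98]).round(),"y",np.percentile(t[:,1],[2,98]).round())
    if box: save(c,name,box,4)
E
python3 - <<'E'
from look import *
look("s4.png",20,130,50,(340,130,460,270))
E
```

```text
t 7.15 clamp xyz [73.5  0.2 85.1] rot [-3.142  0.    -2.744] F [-1.3 -0.3  0.8] op 0.0 [-0.35  0.48  1.9   0.    0.77 -2.32]
50 17 x [62. 64. 65.] y [-9. 11.]
58 28 x [61. 63. 65.] y [-10.  11.]
66 33 x [60. 63. 65.] y [-10.  11.]
74 31 x [61. 62. 65.] y [-9. 11.]
82 30 x [60. 62. 64.] y [-10.  10.]
90 33 x [59. 62. 64.] y [-9. 11.]
98 23 x [44. 63. 65.] y [-10.  11.]
106 14 x [60. 63. 66.] y [-9. 11.]
114 10 x [60. 62. 63.] y [-9. -5.]
122 21 x [60. 83. 86.] y [-10.   5.]
130 24 x [60. 84. 87.] y [-9.  6.]
138 31 x [59. 86. 88.] y [-10.   8.]
146 32 x [61. 85. 88.] y [-9.  9.]
154 38 x [61. 86. 89.] y [-10.  10.]
162 34 x [83. 86. 88.] y [-8. 11.]
```

View pics/s4.png

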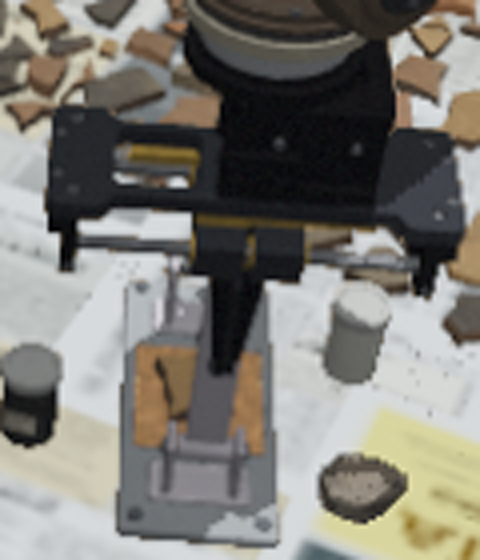

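Fingertip (about (222,372) in the crop) is against the back of the strap, which is now upright. I'll follow the arc down.

step_arm:
  increments:
    - {"slide": [-0.019,0,0.002],"roll": 0}
    - {"slide": [-0.038,0,0.009],"roll": 0}
    - {"slide": [-0.055,0,0.021],"roll": 0}
    - {"slide": [-0.068,0,0.037],"roll": 0}
    - {"slide": [-0.068,0,0.037],"roll": 0}

```text
t: 7.82
eef_pos: [577.4, -90.3, 46.2]
tcp_rot: [3.14, -0.002, -2.744]
ft_force: [-0.6, -0.5, -0.0]
opening: 0.002
grip_force: 0.0
```

```bash
python3 - <<'E'
from look import *
look("s5.png",-60,80,44)
E
```

```text
t 7.83 clamp xyz [ 6.1 -0.5 46.2] rot [ 3.140e+00 -2.000e-03 -2.744e+00] F [-0.6 -0.5 -0. ] op 0.0 [-0.27  0.6   1.79  0.    0.76 -2.24]
44 78 x [-2. 60. 68.] y [-12.  11.]
52 93 x [-58.  44.  62.] y [-12.  12.]
60 94 x [11. 29. 40.] y [-10.  11.]
68 72 x [ 3. 15. 25.] y [-9. 11.]
76 24 x [-15.  -0.  18.] y [-10.  11.]
84 30 x [-26.   4.  20.] y [-10.   4.]
92 25 x [-34.  18.  20.] y [-9.  7.]
100 23 x [15. 18. 20.] y [-8.  8.]
108 28 x [17. 18. 21.] y [-9.  9.]
116 30 x [16. 18. 20.] y [-9.  9.]
124 31 x [15. 18. 21.] y [-10.  10.]
132 39 x [12. 19. 20.] y [-11.  11.]
140 25 x [16. 19. 21.] y [-12.  12.]
148 2 x [19. 19. 19.] y [3. 3.]
156 1 x [20. 20. 20.] y [2. 2.]
164 32 x [39. 41. 44.] y [-13.  13.]
```

step_arm:
  increments:
    - {"slide": [-0.006,0,0.01],"roll": 0}
    - {"slide": [-0.009,0,0.019],"roll": 0}
    - {"slide": [-0.011,0,0.026],"roll": 0}
    - {"slide": [-0.012,0,0.033],"roll": 0}
    - {"slide": [-0.012,0,0.036],"roll": 0}

```text
t: 8.5
eef_pos: [588.5, -86.4, 11.7]
tcp_rot: [3.141, -0.0, -2.744]
ft_force: [0.4, 1.1, 1.5]
opening: 0.002
grip_force: 0.5
```

step_arm:
  increments:
    - {"slide": [0,0,0.002],"roll": 0}
    - {"slide": [0,0,0.003],"roll": 0}
    - {"slide": [0,0,0.003],"roll": 0}

```text
t: 8.88
eef_pos: [588.7, -86.4, 9.4]
tcp_rot: [-3.142, 0.0, -2.744]
ft_force: [-0.9, 0.8, 1.1]
opening: 0.004
grip_force: 0.6
```

```bash
python3 - <<'E'
from look import *
rep(); c,P=cloud("scene"); q=tocl(P); s=q[(abs(q[:,1])<9)&(q[:,2]>25)&(q[:,2]<75)]
for x in range(-56,62,8):
    t=s[abs(s[:,0]-x)<4]
    if len(t): print(x,len(t),np.percentile(t[:,2],[5,50,95]).round(1))
save(c,"s5.png",(340,130,460,270),4)
E
```

```text
t 8.88 clamp xyz [-5.8  0.2  9.4] rot [-3.142  0.    -2.744] F [-0.9  0.8  1.1] op 0.0 [-0.26  0.66  1.78  0.    0.69 -2.22]
-48 4 [40.3 41.8 42.6]
-40 6 [40.8 41.5 42.5]
-32 5 [40.  41.4 41.8]
-24 5 [40.4 42.  42.4]
-16 6 [41.1 42.  42.4]
-8 4 [40.1 42.  43.3]
0 10 [41.  42.3 71.4]
8 86 [41.2 57.4 72.8]
16 24 [42.  43.8 45. ]
24 25 [40.6 43.3 45. ]
32 21 [42.7 43.7 45.9]
40 25 [41.4 43.2 45.4]
48 22 [41.1 43.4 45.4]
56 19 [42.6 45.2 46.9]
```

View pics/s5.png

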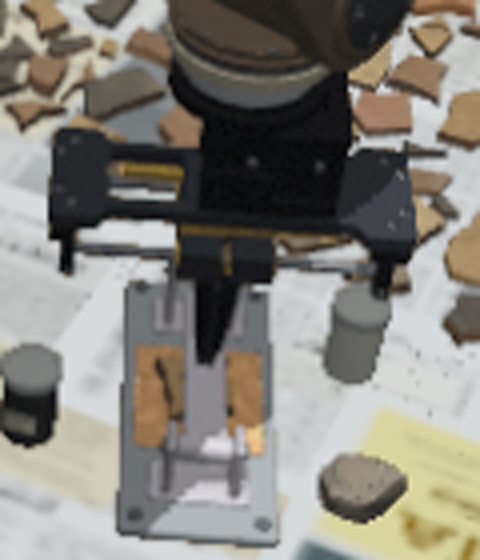

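Strap is level: its top is at z≈42–43 along its length, and the lever is still up. Next I'll go round behind the lever.

step_arm:
  increments:
    - {"slide": [0,0,-0.05],"roll": 0}
    - {"slide": [0,0,-0.1],"roll": 0}
    - {"slide": [-0.05,0,-0.1],"roll": 0}
    - {"slide": [-0.105,0,-0.1],"roll": 0}
    - {"slide": [-0.105,0,-0.1],"roll": 0}

```text
t: 9.55
eef_pos: [687.4, -44.4, 108.6]
tcp_rot: [-3.141, 0.001, -2.743]
ft_force: [-1.5, 0.3, -0.3]
opening: 0.005
grip_force: 0.0
```

step_arm:
  increments:
    - {"slide": [0,0,0.02],"roll": 0}
    - {"slide": [0,0,0.043],"roll": 0}
    - {"slide": [0,0,0.043],"roll": 0}

```text
t: 9.93
eef_pos: [683.8, -46.0, 64.7]
tcp_rot: [3.14, -0.003, -2.745]
ft_force: [0.7, 0.0, 0.3]
opening: 0.008
grip_force: 0.0
```

```bash
python3 - <<'E'
from look import *
rep()
for n in ("scene","top"):
    c,P=cloud(n); q=tocl(P)
    s=q[(abs(q[:,1])<9)&(q[:,2]>36)&(q[:,2]<50)]
    for x in range(-56,56,16):
        t=s[abs(s[:,0]-x)<8]
        if len(t): print(n,x,len(t),np.percentile(t[:,2],[5,50,95]).round(1))
    l=q[(q[:,0]<-40)&(q[:,0]>-130)&(abs(q[:,1])<16)&(q[:,2]>60)]
    for z in range(65,125,10):
        t=l[abs(l[:,2]-z)<5]
        if len(t): print(n,"L",z,len(t),np.percentile(t[:,0],[2,50,98]).round())
save(c,"t6.png",(330,130,470,270),4)
E
```

```text
t 9.93 clamp xyz [-1.091e+02 -1.000e-01  6.470e+01] rot [ 3.140e+00 -3.000e-03 -2.745e+00] F [0.7 0.  0.3] op 0.01 [-0.16  0.7   1.5  -0.    0.95 -2.13]
scene -56 19 [42.  45.1 49.5]
scene -40 41 [41.7 43.6 45.9]
scene -24 42 [41.5 43.2 45.8]
scene -8 33 [40.7 43.5 47.1]
scene 8 48 [41.7 44.4 47.8]
scene 24 45 [42.  43.8 46. ]
scene 40 48 [41.4 43.7 45.4]
scene L 65 18 [-63. -57. -55.]
scene L 75 29 [-63. -60. -53.]
scene L 85 21 [-62. -59. -58.]
scene L 95 40 [-97. -59. -57.]
scene L 105 64 [-99. -62. -57.]
scene L 115 28 [-100.  -97.  -95.]
```

step_arm:
  increments:
    - {"slide": [0.02,0,0],"roll": 0}
    - {"slide": [0.032,0,0],"roll": 0}
    - {"slide": [0.044,0,0],"roll": 0}
    - {"slide": [0.056,0,0.004],"roll": 0}
    - {"slide": [0.067,0,0.01],"roll": 0}

```text
t: 10.65
eef_pos: [623.3, -72.1, 56.3]
tcp_rot: [-3.141, 0.001, -2.744]
ft_force: [3.7, 0.5, 0.4]
opening: 0.005
grip_force: 1.2
```

step_arm:
  increments:
    - {"slide": [0.005,0,0.005],"roll": 0}
    - {"slide": [0.009,0,0.009],"roll": 0}
    - {"slide": [0.013,0,0.015],"roll": 0}
    - {"slide": [0.015,0,0.02],"roll": 0}
    - {"slide": [0.015,0,0.02],"roll": 0}

```text
t: 11.28
eef_pos: [609.4, -77.4, 35.5]
tcp_rot: [3.141, -0.001, -2.744]
ft_force: [0.2, -0.4, -0.0]
opening: 0.003
grip_force: 0.0
```

```bash
python3 - <<'E'
from look import *
rep()
for n in ("scene","top"):
    c,P=cloud(n); q=tocl(P)
    l=q[(q[:,0]<20)&(q[:,0]>-80)&(abs(q[:,1])<12)&(q[:,2]>38)&(q[:,2]<95)]
    for x in range(-65,20,6):
        t=l[abs(l[:,0]-x)<3]
        if len(t): print(n,"L",x,len(t),np.percentile(t[:,2],[2,50,98]).round())
    if n=="scene": save(c,"s6.png",(340,110,460,250),4)
E
```

```text
t 11.28 clamp xyz [-28.4  -0.   35.5] rot [ 3.141e+00 -1.000e-03 -2.744e+00] F [ 0.2 -0.4 -0. ] op 0.0 [-0.23  0.65  1.72  0.    0.78 -2.2 ]
scene L -65 4 [51. 54. 55.]
scene L -59 13 [46. 52. 58.]
scene L -53 7 [41. 52. 55.]
scene L -47 3 [43. 43. 56.]
scene L -41 3 [42. 43. 57.]
scene L -35 4 [40. 51. 61.]
scene L -29 9 [41. 42. 65.]
scene L -23 33 [41. 44. 67.]
scene L -17 83 [41. 78. 94.]
scene L -11 46 [40. 54. 90.]
scene L -5 40 [41. 64. 70.]
scene L 1 24 [41. 44. 48.]
scene L 7 24 [41. 44. 49.]
scene L 13 20 [42. 45. 46.]
scene L 19 20 [41. 44. 45.]
```

View pics/s6.png

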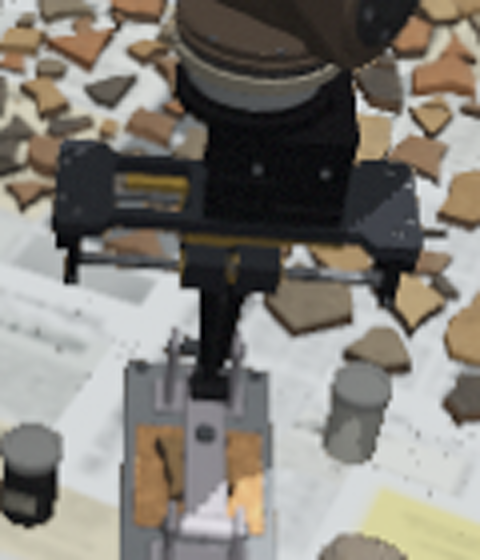

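Lever is following, at about 15° (grip at crop (208,385)). Now the rest of the way down.

step_arm:
  increments:
    - {"slide": [0.001,0,0.004],"roll": 0}
    - {"slide": [0.002,0,0.008],"roll": 0}
    - {"slide": [0.003,0,0.011],"roll": 0}
    - {"slide": [0.003,0,0.0135],"roll": 0}
    - {"slide": [0.003,0,0.0135],"roll": 0}

```text
t: 12.0
eef_pos: [606.9, -78.6, 22.5]
tcp_rot: [3.141, -0.0, -2.744]
ft_force: [-0.3, -0.5, -0.2]
opening: 0.005
grip_force: 0.0
```

```bash
cat > lev.py <<'E'
from look import *
rep()
c,P=cloud("scene"); q=tocl(P)
l=q[(q[:,0]<10)&(q[:,0]>-68)&(abs(q[:,1])<11)&(q[:,2]>38)&(q[:,2]<75)]
for x in range(-40,8,4):
    t=l[abs(l[:,0]-x)<2]
    if len(t): print("L",x,len(t),np.percentile(t[:,2],[2,50,98]).round(1))
E
python3 lev.py
```

```text
t 12.0 clamp xyz [-25.7   0.2  22.5] rot [ 3.141 -0.    -2.744] F [-0.3 -0.5 -0.2] op 0.0 [-0.24  0.66  1.73  0.    0.75 -2.2 ]
L -40 4 [38.2 41.2 45.4]
L -36 2 [38.3 38.5 38.7]
L -32 1 [39.1 39.1 39.1]
L -28 2 [38.8 46.6 54.3]
L -24 4 [53.2 55.4 56.3]
L -20 7 [43.8 54.1 56.2]
L -16 25 [39.3 59.  73.9]
L -12 40 [40.4 60.2 73.8]
L -8 29 [40.4 52.8 61.9]
L -4 30 [39.9 49.9 55.1]
L 0 17 [39.2 43.4 47.3]
L 4 13 [39.6 42.5 47.4]
```

step_arm:
  increments:
    - {"slide": [0,0,0.001],"roll": 0}
    - {"slide": [0,0,0.002],"roll": 0}
    - {"slide": [0,0,0.002],"roll": 0}

```text
t: 12.42
eef_pos: [607.2, -78.7, 21.8]
tcp_rot: [-3.141, 0.001, -2.744]
ft_force: [-4.5, -0.3, 12.8]
opening: 0.002
grip_force: 6.5
```

step_arm:
  increments:
    - {"slide": [0,0,0.001],"roll": 0}
    - {"slide": [0,0,0.002],"roll": 0}
    - {"slide": [0,0,0.002],"roll": 0}

```text
t: 12.8
eef_pos: [607.2, -78.8, 21.2]
tcp_rot: [-3.141, 0.001, -2.744]
ft_force: [-9.0, 0.5, 27.2]
opening: 0.008
grip_force: 13.7
```

The force rises stiffly to 27 N, so the lever is at its stop. I'll retreat and check.

step_arm:
  increments:
    - {"slide": [0,0,-0.03],"roll": 0}
    - {"slide": [0,0,-0.08],"roll": 0}
    - {"slide": [0,0.06,-0.11],"roll": 0}
    - {"slide": [0,0.12,-0.11],"roll": 0}
    - {"slide": [0,0.18,-0.11],"roll": 0}

```text
t: 13.42
eef_pos: [536.7, 88.8, 129.3]
tcp_rot: [-3.141, 0.001, -2.745]
ft_force: [0.7, 0.5, -0.6]
opening: 0.002
grip_force: 0.0
```

```bash
python3 lev.py; python3 - <<'E'
from look import *
c,P=cloud("scene"); save(c,"s7.png",(340,140,460,280),4)
q=tocl(P); s=q[(abs(q[:,1])<9)&(q[:,2]>36)&(q[:,2]<50)]
for x in range(4,56,10): t=s[abs(s[:,0]-x)<5]; print(x,np.median(t[:,2]).round(1))
E
```

```text
t 13.43 clamp xyz [ -25.8 -181.3  129.3] rot [-3.141e+00  1.000e-03 -2.745e+00] F [ 0.7  0.5 -0.6] op 0.0 [ 0.04  0.44  1.82  0.    0.89 -1.93]
L -40 15 [40.1 50.8 55.8]
L -36 8 [40.4 52.2 54.1]
L -32 11 [43.7 53.  55.9]
L -28 7 [40.2 53.6 54. ]
L -24 12 [43.2 54.3 55.9]
L -20 9 [52.9 55.1 56.2]
L -16 14 [43.3 55.  56.2]
L -12 23 [39.1 54.1 57.4]
L -8 27 [38.8 53.5 57. ]
L -4 29 [40.3 50.5 55.5]
L 0 16 [40.1 42.5 51.5]
L 4 15 [40.7 43.5 47.5]
4 43.9
14 43.2
24 43.9
34 43.0
44 43.0
54 43.9
```

View pics/s7.png

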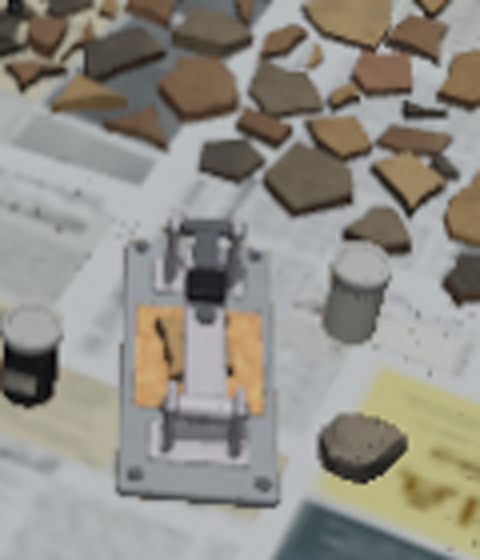

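The strap is level and the lever is down on it: the grip is at crop (207,285), with its top at about 55–57 mm. The sherd, cans and stone look unmoved, and the arm is clear, so I'm handing in.

```bash
python3 -c "
from cell import env; print(env.job_done())"
```

```text
the job is handed in; nothing more can be done
None
```

I handed the job in at about 13.5 s of the 48 s. The strap is down on the sherd with the lever fully down on it, and in the last picture the sherd, film cans and stone look unmoved. The hand-in gave no verdict, and I didn't measure the pad force or the sherd's position. The fingertips really sat about 35 mm above the reported TCP, so my first push passed over the strap without touching it and I corrected for that from then on.

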